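# Load a cedar strip into the wardrobe's spring-loaded moth-block holder and shut its hood

### The arm

A 7-joint arm with a two-finger parallel gripper is mounted at the origin on the work surface. World frame = base frame: x ahead of the robot, y to its left, z up, the work surface at z = 0. Lengths are in m, angles in rad, forces in N, time in s.
With the tool pointing down it reaches from about 0.425 to 0.875 m from the base axis. Payload 8.4 kg.
Tool frame: the origin (TCP) lies on the mounting face of the last link; the fingertips stand 182 mm ahead of it and the grasp point (between the pads) lies 164 mm ahead of it; z points along the fingers, y is the line along which they close (so a half turn about z gives the same grasp; the last joint's range is limited). The gripper opens to 87 mm and grips with 3 to 60 N. Pads are 19 mm wide; open, the fingers measure 117 mm over their backs; the gripper's body (75 mm by 190 mm) begins 51 mm behind the grasp point.
Start: joints at [1.079, 0.333, 0.04, 1.465, -0.013, 1.343, -0.059], TCP at [0.249, -0.6, 0.405] pointing down, gripper open.
Joint ranges: [-2.58, 2.58], [-0.38, 2.09], [-1.3, 1.39], [0.25, 2.4], [-1.5, 4.64], [0.08, 2.09], [-2.65, 2.65]. Speed limits (rad/s): [2.22, 2.22, 2.79, 2.79, 3.14, 3.14, 3.14].

### API

Orientations are given as a unit quaternion [w, x, y, z].
In Python, from bench import ctrl, snapshot, get_calibration gives the robot as it stands.
- The arm moves only by the shell command python3 -m jog 'ROWS'. ROWS is a JSON object of lists of equal length, an entry for each row: "twist": the turn, a rotation vector about the tool's x, y, z in degrees, a list of three; "linear": the shift along the tool's x, y, z in mm, a list of three; "jaw": the closure, from 0 (fully open) to 1 (shut). In form: {"twist": [[ax, ay, az], ...], "linear": [[dx, dy, dz], ...], "jaw": [jaw, ...]}. A call has 1 to 12 rows; each row is the pose to reach, as a shift and turn from the pose commanded when the call began, along the tool's axes at that moment; what a row does not reach only later rows make up. A row lasts 1/12 s, in which the tool goes at most 41.7 mm and 7.16 degrees, less where a joint would pass 70% of its speed; a pose out of reach is approached as far as the arm can. A call with a gripper value outside its range is refused whole. The fingers move at their own pace and stop on an object; the grip force is fixed at half the most. Time passes only in rows, so rows that repeat a pose let the fingers close. It gives the time, the measured TCP pose, the force, the opening and the grip force at its end, in the units of the state.
- ctrl.sense(): the state, without advancing time (a new reading comes with each control period).
- snapshot(name): name is "scene" or "top" or "wrist"; returns the picture (400x640x3 uint8, red, green, blue); there is no depth.
- get_calibration(name): a dict with "K" (3x3 intrinsics, pixels), "D" ([k1, k2, p1, p2, k3] as OpenCV has them; the pictures are not rectified), "rvec" (rotation vector, rad) and "tvec" (3), from world to camera coordinates, as OpenCV has them. Camera axes: x right, y down, z forward; pixel columns grow to the right and rows downward; lengths in m; the calibration is good to about 2 mm. A picture is of the moment at which its call begins: read the wrist's pose just before it. get_calibration takes no time and is no camera call; for the wrist camera it gives the pose at the moment of the call.
- ctrl.close_job(): hands the job in; it is judged then, once.
The state is a dict: "clock": time; "joint_positions": joint angles; "qvel": joint speeds; "effort": joint torques, N m; "tcp_pos": TCP position; "ee_rot": TCP orientation; "wrist_force": force on the tool from outside, world axes, zero at the start; "torque": the same for the moment, N m; "finger_gap": opening from 0.0 (shut) to 1.0 (fully open); "gripper_force": force on a finger pad.
Only numpy, scipy, OpenCV 4.12 (cv2) and the standard library are available. Lean on these libraries where they do the work, as an engineer would, in place of code of your own. Each camera call takes 0.05 s, during which the arm holds its last target. There are 200 camera calls.

### The job

Load the full-length cedar strip (the long one, not the worn short stub) into the metal holder on the wardrobe ledge: push it gently against the spring follower until its tail drops behind the low lip and it lies flat and fully home in the channel. Then slide the hood fully shut over the strip's tail and let go. Do not force the strip, and leave the other things on the ledge alone.

Things in the scene. Friction and masses are not known exactly. Their poses are not given: they have to be found in the camera images.
- strip: The full-length cedar strip, lying upright along its own x axis: a bar 130 long (x), 20 wide (y), 18 tall, with a grip rib in the middle of its top 40 long (x), 12 wide (y) and 22 tall (total height 40). The same from either end. About 45 g. Origin: centre of its underside; z up.
- stub: The worn cedar stub, to be left alone: same cross-section, but the bar is only 85 long and its rib 34 long. Origin: centre of its underside.
- holder: The fixed aluminium holder, 267 long, 44 wide. Its x axis runs along the channel from the lip to the spring follower, z up. Origin: on the ledge under the centre of the channel. Floor 4 above the ledge; channel 23 wide inside; walls 4 thick, tops 20 above the ledge, x = -80 to +100. Lip and follower sit on one adjuster clamped anywhere from 10 to -x to 10 to +x of nominal: not measured, find it by feel.
- lip_nominal (a point): Fixed point on the holder: nominal place (adjuster at 0) of the inner top edge of the low lip at the channel's tail: holder x = -65, 11 above the ledge, 7 above the floor. The lip is 5 thick. The strip goes in between the walls held higher than the lip, tail overhanging it, is pushed into the follower until at or near its stop, and is lowered behind the lip; its seat is centred within 10 of the origin.
- spring_unit: The spring unit in the holder: adjuster with lip, follower and housing. Its frame is the holder's and does not follow the adjuster. Nominal face of the follower at rest: x = +55. The follower, floor to 29 above the ledge, is sprung to -x: yields from 4 N, +0.4 N per mm; tail clears the lip after 10 mm (8 N); hard stop after 13.5 mm (9.4 N). Wall friction adds a few N. Housing 36 high, 13 to 37 past the face.
- hood (a joint): How far the grey plastic hood is open, in m: 0 shut, 0.078 fully open. It shuts towards the holder's +x against about 2 N of friction, stops hard when shut and stays where left. 44 long, 50 wide; shut it spans holder x = -78 to -34, roof underside 25 and top 28 above the ledge (a seated strip's bar top is at 22). A strip whose tail is not down blocks it.
- hood_grip (a point): Centre of the top of the hood's knob, 48 above the ledge. The knob is a block 20 long (along the holder's x), 16 wide (y), 20 tall, on the hood's roof. When shut this point is at holder x = -60, y = 0.
- deodorant: Grey roll-on deodorant, 38 across, 95 tall, standing; origin under its centre. Bystander.
- lotion: Closed glass lotion jar, 52 across, 55 tall; origin under its centre. Bystander.
- bowl: Ceramic trinket bowl, 100 across, 40 tall; origin under its centre. Bystander.
- hair_pick: Bamboo hair pick lying flat, about 130 by 45, 6 thick; origin on the underside near the middle. Bystander.
- clothes_peg: Orange plastic clothes peg lying down, 74 long, 11 tall; origin under its centre. Bystander.
- balm_tin: Flat round metal tin, 60 across, 18 tall; origin under its centre. Bystander.
Not all that is in view belongs to the job. Leave any green, turquoise or white look-alike of the strip alone.

How it is judged:
By the outcome, as a careful person would: the job done as asked, in the order asked, and still so for the second after the job is handed in, with the robot touching nothing.
It also fails if it takes over 54 s, if anything falls off the work surface, if the arm or the gripper's body presses on something with over 40 N, if the wrist force passes 120 N, or if a joint passes its speed limit or range.

## Working session

There is one attempt and no reset: what is moved stays moved. The work goes in short steps, Python scripts to look and compute and a shell command to move; the robot and the scene stay as the last step left them, time stands still between calls to the robot, and variables do not carry over. Pictures are saved under pics/ and viewed, at most 12 in all, crops included, and the job is handed in when it is done.

```bash
ls; mkdir -p pics
python3 - <<'E'
from bench import ctrl, snapshot, get_calibration
import cv2
s=ctrl.sense();print({k:s[k] for k in('clock','tcp_pos','ee_rot','finger_gap','wrist_force')})
for n in('scene','top'):
    cv2.imwrite(f'pics/{n}0.png',snapshot(n)[:,:,::-1]);c=get_calibration(n);print(n,c)
E
```

```text
pics
{'clock': 0.0, 'tcp_pos': array([ 0.24871856, -0.6003367 ,  0.40383873]), 'ee_rot': array([-7.81284525e-04,  9.80775461e-01,  1.95137978e-01, -2.34229720e-04]), 'finger_gap': 1.0007958942203037, 'wrist_force': array([1.43334286, 0.75512248, 0.6696504 ])}
scene {'K': array([[428.6899644 ,   0.        , 317.64231375],
       [  0.        , 428.6899644 , 195.94769713],
       [  0.        ,   0.        ,   1.        ]]), 'D': array([-0.11966754,  0.        ,  0.        ,  0.        ,  0.        ]), 'rvec': array([ 2.05766998,  1.22866716, -0.51033011]), 'tvec': array([-0.16655413, -0.32863089,  1.887577  ])}
top {'K': array([[395.47279792,   0.        , 321.98315316],
       [  0.        , 395.47279792, 199.77922528],
       [  0.        ,   0.        ,   1.        ]]), 'D': array([-0.07011535,  0.        ,  0.        ,  0.        ,  0.        ]), 'rvec': array([ 2.1381407 , -2.15751543,  0.08696767]), 'tvec': array([-0.08249465,  0.57455318,  1.1190358 ])}
```

View pics/top0.png

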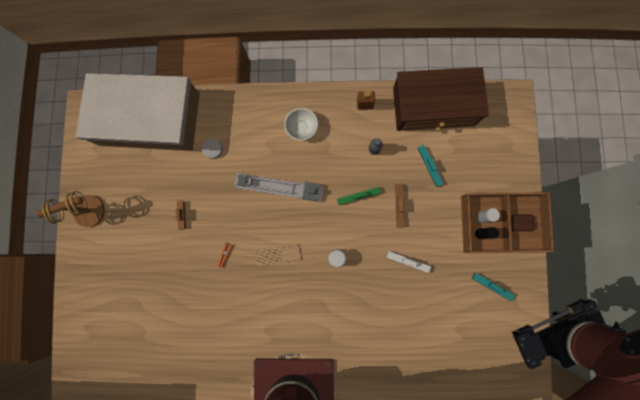

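View pics/scene0.png

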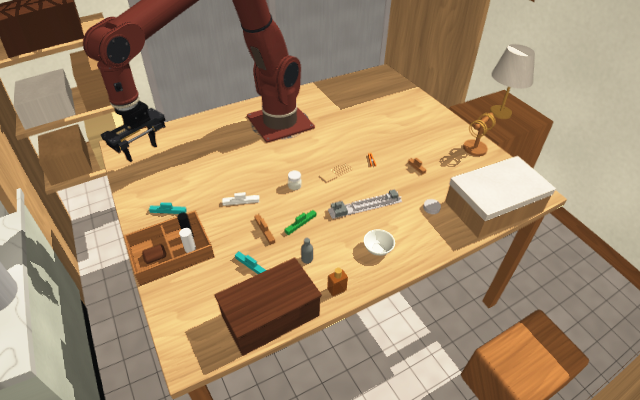

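The top view shows the long cedar strip near (401,206), the stub at (182,214) and the holder from (236,181) to (325,192). I'll enlarge these.

```bash
cat > h.py <<'E'
import numpy as np, cv2
from bench import ctrl, snapshot, get_calibration
from scipy.spatial.transform import Rotation as R
def ray(n,px,z,c=None):
    c=c or get_calibration(n)
    p=cv2.undistortPoints(np.array([px],float).reshape(-1,1,2),c['K'],c['D']).reshape(-1,2)
    Rm=cv2.Rodrigues(c['rvec'])[0]; o=-Rm.T@c['tvec']
    d=np.c_[p,np.ones(len(p))]@Rm
    z=np.broadcast_to(z,len(p))
    return o+d*((z-o[2])/d[:,2])[:,None]
def proj(n,P,c=None):
    c=c or get_calibration(n)
    return cv2.projectPoints(np.array(P,float),c['rvec'],c['tvec'],c['K'],c['D'])[0].reshape(-1,2)
E
python3 - <<'E'
import cv2,numpy as np
t=cv2.imread('pics/top0.png');s=cv2.imread('pics/scene0.png')
a=cv2.resize(t[160:220,225:335],None,fx=7,fy=7,interpolation=2)[:, :770]
b=cv2.resize(t[175:235,370:430],None,fx=3,fy=3,interpolation=2)
c=cv2.resize(s[180:225,325:410],None,fx=4,fy=4,interpolation=2)
o=np.zeros((600,770,3),np.uint8);o[:420]=a;o[420:600,:180]=b;o[420:600,190:530]=c
cv2.imwrite('pics/crop1.png',o)
E
```

```text
(no output)
```

View pics/crop1.png

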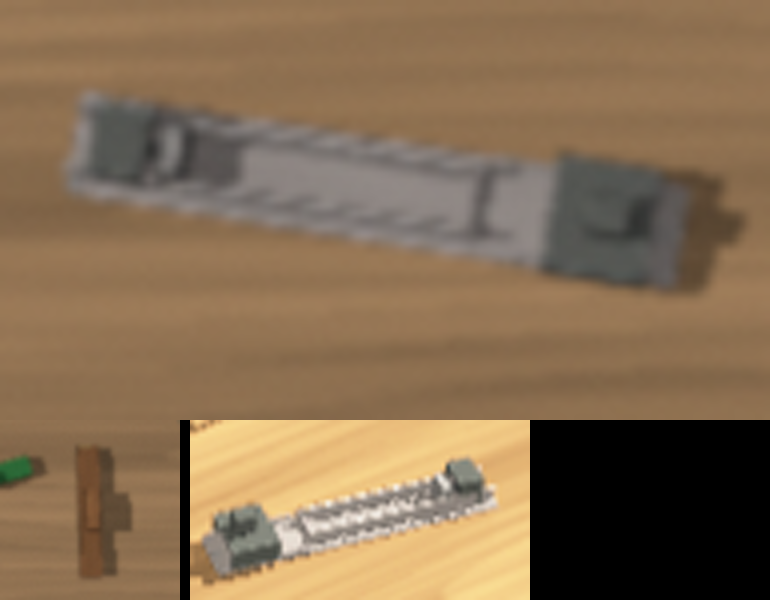

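The crop shows the holder with its spring housing on the left (+y) and the open hood on the right (−y). The strip's bar runs from (397,184) to (403,227).

Run:
```python
from h import *
f=lambda p:[(x/7+225,y/7+160) for x,y in p]
g=lambda p:[(x/3+370,(y-420)/3+175) for x,y in p]
H=ray('top',f([(82,95),(68,188),(690,182),(680,287)]),[.02,.02,.004,.004]);print(H)
a=(H[0]+H[1])/2;b=(H[2]+H[3])/2;print('len',np.linalg.norm((a-b)[:2]),np.linalg.norm(H[0]-H[1]))
u=(a-b)[:2];u/=np.linalg.norm(u);print('u',u,np.degrees(np.arctan2(u[1],u[0])));print('origin',a[:2]-.1*u)
# knob top centre, lip, follower
P=ray('top',f([(615,210),(483,203),(173,152),(600,218)]),[.048,.011,.029,.028]);
o=a[:2]-.1*u
print('knob,lip,foll,hoodroof in holder',[(p[:2]-o)@np.c_[u,[-u[1],u[0]]] for p in P])
S=ray('top',g([(77,447),(102,447),(78,577),(103,577)]),.018);print(S);print('strip c',S.mean(0),'len',np.linalg.norm(S[0]-S[2]),np.linalg.norm(S[0]-S[1]))
print('rib',ray('top',g([(93,506)]),.04))
v=S[:2].mean(0)-S[2:].mean(0);print(np.degrees(np.arctan2(v[1],v[0])))
s=ctrl.sense();q=s['ee_rot'];M=R.from_quat(q[[1,2,3,0]]).as_matrix();print(M.round(3))
c=get_calibration('wrist');Rm=cv2.Rodrigues(c['rvec'])[0];print('cam in tool',M.T@(-Rm.T@c['tvec']-s['tcp_pos']),(M.T@Rm.T).round(2))
```

```text
[[ 0.6567289   0.16730241  0.02      ]
 [ 0.61664056  0.17258785  0.02      ]
 [ 0.61827726 -0.09185466  0.004     ]
 [ 0.57321444 -0.08725687  0.004     ]]
len 0.2627103114672221 0.04043526143604779
u [0.15583278 0.98778345] 81.03490182327184
origin [0.62110145 0.07116679]
knob,lip,foll,hoodroof in holder [array([-0.13491073, -0.00038501]), array([-7.60063828e-02, -2.54643368e-05]), array([ 0.05518571, -0.0003705 ]), array([-0.12768543,  0.00127839])]
[[ 0.61968216 -0.30466821  0.018     ]
 [ 0.61941029 -0.3291934   0.018     ]
 [ 0.49226743 -0.30210261  0.018     ]
 [ 0.49201191 -0.32633259  0.018     ]]
strip c [ 0.55584295 -0.3155742   0.018     ] len 0.12744055211258765 0.024526700532599862
rib [[ 0.55907182 -0.31491007  0.04      ]]
-1.219964412525299
[[ 0.924  0.383 -0.001]
 [ 0.383 -0.924  0.001]
 [-0.    -0.001 -1.   ]]
cam in tool [0.08105152 0.00076044 0.02073647] [[-0.   -0.96 -0.3 ]
 [ 1.   -0.   -0.  ]
 [ 0.   -0.3   0.96]]
```

```bash
python3 -m jog '{"twist":[[0,0,24],[0,0,24],[0,0,24],[0,0,24],[0,0,24],[0,0,24],[0,0,24],[0,0,24],[0,0,24],[0,0,24],[0,0,24],[0,0,24]],"linear":[[394,-145,85],[394,-145,85],[394,-145,85],[394,-145,85],[394,-145,85],[394,-145,85],[394,-145,85],[394,-145,85],[394,-145,85],[394,-145,85],[394,-145,85],[394,-145,85]],"jaw":[0,0,0,0,0,0,0,0,0,0,0,0]}'
python3 - <<'E'
from h import *
s=ctrl.sense();c=get_calibration('wrist');im=snapshot('wrist')
import pickle;pickle.dump((s,c),open('w1.pkl','wb'));cv2.imwrite('pics/w1.png',im[:,:,::-1])
print(s['clock'],s['tcp_pos'],R.from_quat(s['ee_rot'][[1,2,3,0]]).as_matrix().round(3),s['joint_positions'].round(2))
E
```

```text
clock: 1.1
tcp_pos: [0.5606, -0.3103, 0.318]
ee_rot: [-0.002, 1.0, -0.009, -0.0]
wrist_force: [0.2, 0.6, -0.2]
finger_gap: 1.0
gripper_force: 0.0
1.1 [ 0.56059344 -0.31025565  0.31799141] [[ 1.    -0.018 -0.001]
 [-0.018 -1.     0.004]
 [-0.001 -0.004 -1.   ]] [ 0.53  0.38 -0.12  1.59  0.04  1.18 -1.19]
```

View pics/w1.png

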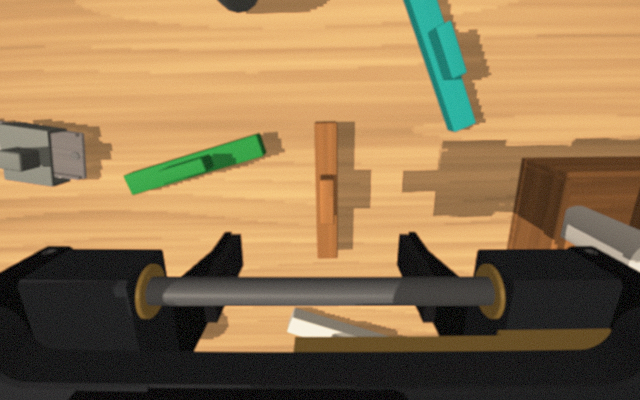

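The wrist view shows the strip's bar with corners (315,122), (337,122), (318,257) and (338,257), and the rib top at about (327,200).

Run:
```python
from h import *
import pickle
s,c=pickle.load(open('w1.pkl','rb'))
S=ray('wrist',[(315,122),(337,122),(318,257),(338,257)],.018,c);print(S,S.mean(0));
v=S[:2].mean(0)-S[2:].mean(0);print(np.degrees(np.arctan2(v[1],v[0])),np.linalg.norm(v))
print(ray('wrist',[(320,177),(333,177),(321,222),(334,222)],.04,c))
im=cv2.imread('pics/w1.png')[110:270,270:370];cv2.imwrite('pics/w1c.png',cv2.resize(im,None,fx=3.7,fy=3.7,interpolation=2))
```

```text
[[ 0.6214283  -0.30650017  0.018     ]
 [ 0.62105947 -0.32526295  0.018     ]
 [ 0.49322143 -0.30626294  0.018     ]
 [ 0.49288202 -0.32568975  0.018     ]] [ 0.55714781 -0.31592895  0.018     ]
0.042365682031357606 0.1281921901275184
[[ 0.57851502 -0.31001396  0.04      ]
 [ 0.57831306 -0.32075151  0.04      ]
 [ 0.53856212 -0.31007965  0.04      ]
 [ 0.53835938 -0.32129883  0.04      ]]
```

View pics/w1c.png

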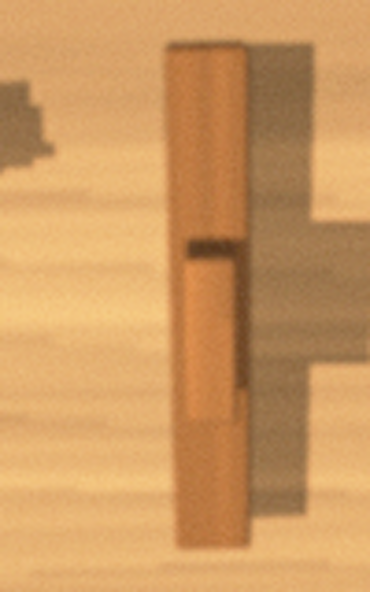

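```bash
python3 -m jog '{"twist":[[0,0,-1],[0,0,-1],[0,0,-1],[0,0,-1],[0,0,-1]],"linear":[[0,1,40],[0,1,80],[0,1,80],[0,1,80],[0,1,80]],"jaw":[0.2,0.4,0.4,0.4,0.4]}'
python3 -c "
from h import *
s=ctrl.sense();print(s['clock'],s['tcp_pos'],R.from_quat(s['ee_rot'][[1,2,3,0]]).as_matrix().round(3),s['finger_gap'])"
```

```text
clock: 1.57
tcp_pos: [0.5573, -0.3179, 0.2418]
ee_rot: [0.001, 1.0, -0.005, 0.001]
wrist_force: [0.6, -0.1, -0.1]
finger_gap: 0.71
gripper_force: 0.0
1.5667 [ 0.55725893 -0.31792883  0.24179835] [[ 1.    -0.01   0.001]
 [-0.01  -1.    -0.001]
 [ 0.001  0.001 -1.   ]] 0.7096080361187225
```

```bash
python3 -m jog '{"twist":[[0,0,0],[0,0,0],[0,0,0],[0,0,0],[0,0,0],[0,0,0],[0,0,0],[0,0,0],[0,0,0],[0,0,0]],"linear":[[0,-2,20],[0,-2,38],[0,-2,38],[0,-2,38],[0,-2,38],[0,-2,38],[0,-2,38],[0,-2,38],[0,-2,38],[0,-2,38]],"jaw":[0.4,0.4,0.4,1,1,1,1,1,1,1]}'
```

```text
clock: 2.4
tcp_pos: [0.5573, -0.3147, 0.202]
ee_rot: [0.0, 1.0, -0.004, 0.0]
wrist_force: [0.2, 0.3, -0.2]
finger_gap: 0.153
gripper_force: 0.0
```

```bash
python3 -m jog '{"twist":[[0,0,0],[0,0,0],[0,0,0],[0,0,0],[0,0,0],[0,0,0],[0,0,0]],"linear":[[0,0,0],[0,0,0],[0,0,0],[0,0,-20],[0,0,-60],[0,0,-100],[0,0,-130]],"jaw":[1,1,1,1,1,1,1]}' && python3 -m jog '{"twist":[[0,0,-7],[0,0,-14],[0,0,-21],[0,0,-28],[0,0,-35],[0,0,-42],[0,0,-49],[0,0,-56],[0,0,-63],[0,0,-70],[0,0,-77],[0,0,-81.4]],"linear":[[4,-20,0],[8,-45,0],[12,-70,0],[16,-95,0],[20,-120,0],[24,-145,0],[28,-170,0],[32,-195,0],[36,-220,0],[40,-245,0],[43,-273,0],[43,-273,0]],"jaw":[1,1,1,1,1,1,1,1,1,1,1,1]}' && python3 -m jog '{"twist":[[0,0,0],[0,0,0],[0,0,0]],"linear":[[0,0,0],[0,0,0],[0,0,0]],"jaw":[1,1,1]}'
python3 - <<'E'
from h import *
s=ctrl.sense();c=get_calibration('wrist');im=snapshot('wrist')
import pickle;pickle.dump((s,c),open('w2.pkl','wb'));cv2.imwrite('pics/w2.png',cv2.resize(im[:,:,::-1],None,fx=1.25,fy=1.25,interpolation=2))
print(s['clock'],s['tcp_pos'],R.from_quat(s['ee_rot'][[1,2,3,0]]).as_matrix().round(3))
E
```

```text
clock: 2.98
tcp_pos: [0.5574, -0.3147, 0.3347]
ee_rot: [0.0, 1.0, -0.004, 0.001]
wrist_force: [1.4, -0.5, 0.8]
finger_gap: 0.138
gripper_force: 30.0
clock: 3.98
tcp_pos: [0.6028, -0.0352, 0.3319]
ee_rot: [-0.001, 0.756, 0.654, 0.001]
wrist_force: [0.1, 1.6, -0.2]
finger_gap: 0.136
gripper_force: 30.0
clock: 4.23
tcp_pos: [0.6025, -0.0435, 0.3315]
ee_rot: [0.0, 0.762, 0.647, -0.0]
wrist_force: [0.1, 0.0, -1.5]
finger_gap: 0.136
gripper_force: 30.0
4.2333 [ 0.6025153  -0.04354603  0.33151107] [[ 0.163  0.987 -0.   ]
 [ 0.987 -0.163 -0.001]
 [-0.001 -0.    -1.   ]]
```

View pics/w2.png

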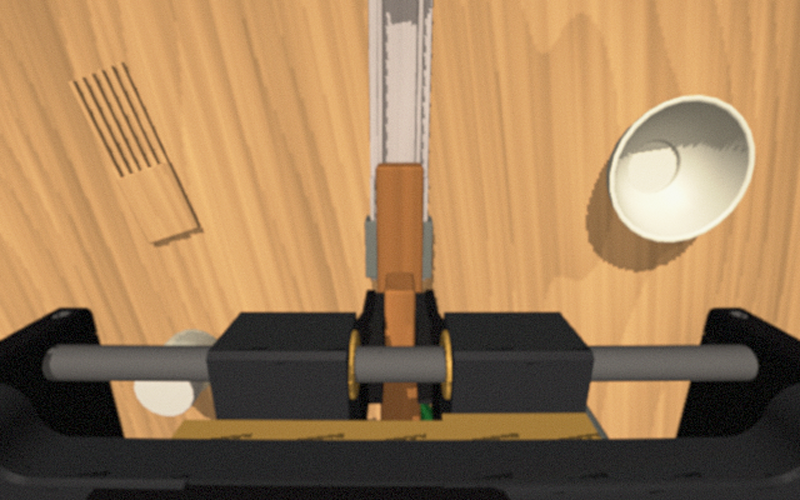

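The holder channel is straight ahead of the held strip (walls from x≈369 to 432 in the picture). I'll measure the wall edges numerically from row profiles.

```bash
python3 - <<'E'
from h import *
im=cv2.imread('pics/w2.png')
g=im[:,:,2].astype(int)-im[:,:,0].astype(int)  # wood: R>>B ; metal ~0
for y in (10,40,80,120,150):
    print(y,'sat',list(g[y-2:y+3,360:444].mean(0).astype(int)[::2]))
    print('  grey',list(im[y-2:y+3,360:444,1].mean(0).astype(int)[::2]))
for y in (170,180,195,210): print(y,list(g[y-1:y+2,360:444].mean(0).astype(int)[::2]))
E
python3 - <<'E'
import cv2
im=cv2.imread('pics/w2.png')[0:290,340:460];cv2.imwrite('pics/w2c.png',cv2.resize(im,None,fx=2.4,fy=2.06,interpolation=2))
E
```

```text
10 sat [np.int64(102), np.int64(105), np.int64(109), np.int64(111), np.int64(66), np.int64(34), np.int64(32), np.int64(33), np.int64(31), np.int64(32), np.int64(31), np.int64(24), np.int64(18), np.int64(22), np.int64(21), np.int64(19), np.int64(20), np.int64(21), np.int64(21), np.int64(20), np.int64(20), np.int64(19), np.int64(21), np.int64(19), np.int64(22), np.int64(21), np.int64(20), np.int64(20), np.int64(17), np.int64(23), np.int64(33), np.int64(30), np.int64(21), np.int64(19), np.int64(22), np.int64(28), np.int64(66), np.int64(112), np.int64(113), np.int64(112), np.int64(107), np.int64(108)]
  grey [np.int64(147), np.int64(149), np.int64(158), np.int64(160), np.int64(165), np.int64(192), np.int64(196), np.int64(194), np.int64(183), np.int64(183), np.int64(182), np.int64(133), np.int64(112), np.int64(130), np.int64(130), np.int64(125), np.int64(123), np.int64(122), np.int64(124), np.int64(118), np.int64(121), np.int64(121), np.int64(124), np.int64(125), np.int64(123), np.int64(126), np.int64(123), np.int64(123), np.int64(111), np.int64(132), np.int64(184), np.int64(175), np.int6
[... 6930 characters left out ...]
p.int64(110), np.int64(112), np.int64(110), np.int64(112), np.int64(112)]
210 [np.int64(113), np.int64(117), np.int64(112), np.int64(112), np.int64(109), np.int64(69), np.int64(33), np.int64(29), np.int64(55), np.int64(103), np.int64(108), np.int64(111), np.int64(114), np.int64(116), np.int64(117), np.int64(114), np.int64(113), np.int64(112), np.int64(110), np.int64(107), np.int64(110), np.int64(112), np.int64(115), np.int64(120), np.int64(116), np.int64(114), np.int64(113), np.int64(107), np.int64(109), np.int64(108), np.int64(107), np.int64(68), np.int64(31), np.int64(38), np.int64(86), np.int64(109), np.int64(107), np.int64(108), np.int64(110), np.int64(111), np.int64(112), np.int64(110)]
```

View pics/w2c.png

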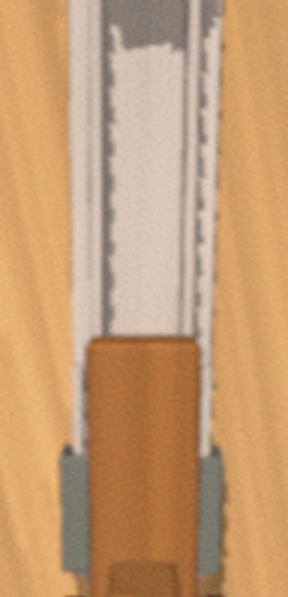

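The picture shows the base flange edges narrowing from (368.5,10)/(432,10) to (370.6,150)/(427.6,150), and the strip edges at 376 and 422 at row 195. Converting:

Run:
```python
from h import *
import pickle
s,c=pickle.load(open('w2.pkl','rb'))
M=R.from_quat(s['ee_rot'][[1,2,3,0]]).as_matrix()
def T(p,z): return (ray('w',np.array(p)/1.25,z,c)-s['tcp_pos'])@M*1000
L=T([(368.5,10),(368.6,40),(369.4,80),(370,120),(370.6,150)],.004);Rr=T([(432,10),(431.5,40),(429.8,80),(429,120),(427.6,150)],.004)
print('tool frame mm L',L.round(1),'R',Rr.round(1));m=(L+Rr)/2;print('width',(L-Rr)[:,1]);f=np.polyfit(m[:,0],m[:,1],1);print('angle deg',np.degrees(np.arctan(f[0])),'y at0',f[1])
print('strip',T([(376,195),(422,195),(376,180),(422.5,180)],.147).round(1),T([(378,164),(420,164)],.147).round(1))
print('wall inner tops',T([(382,80),(424-2,80),(382,150),(420,150)],.02).round(1))
```

```text
tool frame mm L [[154.6 -21.3 327.4]
 [135.9 -21.6 327.4]
 [109.8 -21.7 327.4]
 [ 82.4 -21.9 327.5]
 [ 60.9 -21.9 327.5]] R [[154.5  22.2 327.4]
 [135.8  22.2 327.4]
 [109.7  21.5 327.4]
 [ 82.3  21.4 327.4]
 [ 60.8  20.8 327.5]]
width [-43.43122095 -43.81286532 -43.14575602 -43.26828967 -42.66538928]
angle deg 0.5946399613409981 y at0 -1.1669367747965402
strip [[ 51.9  -9.8 184.5]
 [ 51.9   9.2 184.5]
 [ 58.1  -9.7 184.5]
 [ 58.1   9.3 184.5]] [[ 64.5  -8.8 184.5]
 [ 64.5   8.2 184.5]]
wall inner tops [[108.2 -12.  311.4]
 [108.2  15.1 311.4]
 [ 61.9 -12.7 311.5]
 [ 61.8  14.3 311.5]]
```

```bash
python3 -m jog '{"twist":[[0,0,0.6],[0,0,0.6],[0,0,0.6],[0,0,0.6],[0,0,0.6],[0,0,0.6],[0,0,0.6],[0,0,0.6]],"linear":[[30,0,0],[60,0,20],[89,0,45],[89,0,70],[89,0,90],[89,0,90],[89,0,90],[89,0,90]],"jaw":[1,1,1,1,1,1,1,1]}'
python3 - <<'E'
from h import *
s=ctrl.sense();c=get_calibration('wrist');im=snapshot('wrist')
import pickle;pickle.dump((s,c),open('w3.pkl','wb'));cv2.imwrite('pics/w3raw.png',im[:,:,::-1])
cv2.imwrite('pics/w3.png',cv2.resize(im[0:240,240:400,::-1],None,fx=2.5,fy=2.5,interpolation=2))
print(s['tcp_pos'],R.from_quat(s['ee_rot'][[1,2,3,0]]).as_matrix().round(3))
E
```

```text
clock: 4.95
tcp_pos: [0.6173, 0.0449, 0.2431]
ee_rot: [0.0, 0.765, 0.644, 0.0]
wrist_force: [-0.1, 0.2, -0.9]
finger_gap: 0.136
gripper_force: 30.0
[0.61729417 0.04490391 0.24307202] [[ 0.171  0.985  0.001]
 [ 0.985 -0.171 -0.   ]
 [ 0.     0.001 -1.   ]]
```

View pics/w3.png

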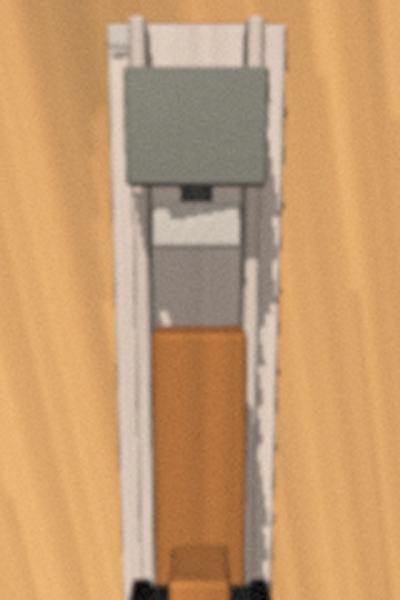

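The follower's front top edge is at about row 245 in the crop, the housing front at row 185 and the wall ends at row 15. The strip looks centred between the walls.

Run:
```python
from h import *
import pickle
s,c=pickle.load(open('w3.pkl','rb'))
M=R.from_quat(s['ee_rot'][[1,2,3,0]]).as_matrix()
def T(n,p,z): print(n,((ray('w',np.array(p)/2.5+[240,0],z,c)-s['tcp_pos'])@M*1000)[:,:2].round(1).tolist())
T('foll',[(153,245),(240,245)],.029);T('hous',[(126,185),(268,185),(126,68),(267,68)],.036)
T('wall end',[(130,16),(146,16),(248,16),(263,16)],.02);T('base end',[(108,25),(286,25)],.004)
T('base side',[(116,300),(277,300),(122,480),(272,480)],.004)
T('strip',[(153,330),(245,330),(153,480),(246,480)],.059)
T('wall inner',[(150,300),(246,300)],.02)
```

```text
foll [[80.6, -10.8], [80.6, 9.4]]
hous [[93.2, -16.0], [93.2, 15.0], [116.5, -15.4], [116.5, 14.3]]
wall end [[130.3, -15.6], [130.3, -12.0], [130.2, 11.0], [130.2, 14.4]]
base end [[132.3, -22.2], [132.2, 21.2]]
base side [[66.6, -22.3], [66.5, 20.6], [16.6, -22.2], [16.5, 20.5]]
strip [[64.2, -9.4], [64.2, 9.2], [32.7, -10.0], [32.7, 9.8]]
wall inner [[67.6, -12.2], [67.5, 11.5]]
```

```bash
python3 -m jog '{"twist":[[0,0,0],[0,0,0],[0,0,0],[0,0,0],[0,0,0]],"linear":[[0,-0.5,8],[0,-0.5,18],[0,-0.5,27],[0,-0.5,27],[0,-0.5,27]],"jaw":[1,1,1,1,1]}' && python3 -m jog '{"twist":[[0,0,0],[0,0,0],[0,0,0],[0,0,0],[0,0,0],[0,0,0],[0,0,0]],"linear":[[3,0,0],[6,0,0],[9,0,0],[12,0,0],[14,0,0],[14,0,0],[14,0,0]],"jaw":[1,1,1,1,1,1,1]}'
```

```text
clock: 5.42
tcp_pos: [0.616, 0.0457, 0.214]
ee_rot: [-0.0, 0.764, 0.645, -0.001]
wrist_force: [-1.0, -0.6, -0.6]
finger_gap: 0.136
gripper_force: 30.0
clock: 6.0
tcp_pos: [0.6186, 0.0599, 0.2148]
ee_rot: [-0.0, 0.764, 0.645, 0.0]
wrist_force: [-0.6, -0.7, 0.2]
finger_gap: 0.138
gripper_force: 30.0
```

```bash
python3 -m jog '{"twist":[[0,0,0],[0,0,0],[0,0,0],[0,0,0]],"linear":[[2,0,-0.5],[4,0,-0.5],[4,0,-0.5],[4,0,-0.5]],"jaw":[1,1,1,1]}' && python3 -m jog '{"twist":[[0,0,0],[0,0,0],[0,0,0],[0,0,0]],"linear":[[2,0,0],[4,0,0],[4,0,0],[4,0,0]],"jaw":[1,1,1,1]}'
```

```text
clock: 6.33
tcp_pos: [0.6192, 0.0627, 0.2152]
ee_rot: [0.0, 0.765, 0.645, -0.001]
wrist_force: [-0.3, -4.0, 1.4]
finger_gap: 0.135
gripper_force: 30.0
clock: 6.67
tcp_pos: [0.6199, 0.0665, 0.2152]
ee_rot: [0.0, 0.765, 0.644, -0.001]
wrist_force: [-1.3, -4.9, 2.2]
finger_gap: 0.135
gripper_force: 30.0
```

```bash
python3 -m jog '{"twist":[[0,0,0],[0,0,0],[0,0,0],[0,0,0]],"linear":[[2,0,0],[4,0,0],[4,0,0],[4,0,0]],"jaw":[1,1,1,1]}' && python3 -m jog '{"twist":[[0,0,0],[0,0,0],[0,0,0],[0,0,0]],"linear":[[1,0,0],[2,0,0],[2,0,0],[2,0,0]],"jaw":[1,1,1,1]}'  && python3 -m jog '{"twist":[[0,0,0],[0,0,0],[0,0,0],[0,0,0]],"linear":[[1,0,0],[1.5,0,0],[1.5,0,0],[1.5,0,0]],"jaw":[1,1,1,1]}'
```

```text
clock: 7.0
tcp_pos: [0.6205, 0.07, 0.2152]
ee_rot: [0.001, 0.765, 0.644, -0.001]
wrist_force: [-2.2, -7.3, 2.2]
finger_gap: 0.134
gripper_force: 30.0
clock: 7.33
tcp_pos: [0.6209, 0.0717, 0.2152]
ee_rot: [0.001, 0.765, 0.644, -0.001]
wrist_force: [-2.7, -7.5, 3.0]
finger_gap: 0.137
gripper_force: 30.0
clock: 7.67
tcp_pos: [0.6211, 0.073, 0.2152]
ee_rot: [0.001, 0.765, 0.644, -0.001]
wrist_force: [-2.8, -8.2, 2.9]
finger_gap: 0.137
gripper_force: 30.0
```

```bash
python3 -m jog '{"twist":[[0,0,0],[0,0,0],[0,0,0]],"linear":[[1,0,0],[1,0,0],[1,0,0]],"jaw":[1,1,1]}' && python3 -m jog '{"twist":[[0,0,0],[0,0,0],[0,0,0]],"linear":[[1,0,0],[1,0,0],[1,0,0]],"jaw":[1,1,1]}'
```

```text
clock: 7.92
tcp_pos: [0.6212, 0.0739, 0.2152]
ee_rot: [0.001, 0.765, 0.644, -0.001]
wrist_force: [-3.4, -8.8, 3.4]
finger_gap: 0.138
gripper_force: 30.0
clock: 8.17
tcp_pos: [0.6214, 0.0748, 0.2152]
ee_rot: [0.001, 0.765, 0.644, -0.001]
wrist_force: [-1.9, -9.2, 3.9]
finger_gap: 0.136
gripper_force: 30.0
```

```bash
python3 -m jog '{"twist":[[0,0,0],[0,0,0],[0,0,0]],"linear":[[1,0,0],[1,0,0],[1,0,0]],"jaw":[1,1,1]}'
```

```text
clock: 8.42
tcp_pos: [0.6216, 0.0756, 0.2152]
ee_rot: [0.001, 0.765, 0.644, -0.001]
wrist_force: [-3.7, -9.9, 3.8]
finger_gap: 0.137
gripper_force: 30.0
```

```bash
python3 -m jog '{"twist":[[0,0,0],[0,0,0],[0,0,0],[0,0,0]],"linear":[[0,0,1],[0,0,2.5],[0,0,4],[0,0,4]],"jaw":[1,1,1,1]}'
```

```text
clock: 8.75
tcp_pos: [0.6219, 0.0754, 0.2114]
ee_rot: [0.001, 0.765, 0.644, -0.001]
wrist_force: [-2.0, -10.8, 4.6]
finger_gap: 0.135
gripper_force: 30.0
```

```bash
python3 -m jog '{"twist":[[0,0,0],[0,0,0],[0,0,0],[0,0,0]],"linear":[[0,0,1.5],[0,0,3],[0,0,4.5],[0,0,4.5]],"jaw":[1,1,1,1]}'
```

```text
clock: 9.08
tcp_pos: [0.6221, 0.0754, 0.2071]
ee_rot: [0.001, 0.765, 0.644, -0.001]
wrist_force: [-0.4, -10.2, 5.0]
finger_gap: 0.132
gripper_force: 30.0
```

```bash
python3 -m jog '{"twist":[[0,0,0],[0,0,0],[0,0,0]],"linear":[[0,0,1],[0,0,1.5],[0,0,1.5]],"jaw":[1,1,1]}' && python3 -m jog '{"twist":[[0,0,0],[0,0,0],[0,0,0],[0,0,0],[0,0,0]],"linear":[[-0.7,0,0],[-1.4,0,0],[-2,0,0],[-2,0,0],[-2,0,0]],"jaw":[1,1,1,1,1]}'
```

```text
clock: 9.33
tcp_pos: [0.6222, 0.0753, 0.2059]
ee_rot: [0.001, 0.765, 0.644, -0.001]
wrist_force: [-2.1, -10.5, 6.0]
finger_gap: 0.136
gripper_force: 30.0
clock: 9.75
tcp_pos: [0.6218, 0.0738, 0.2059]
ee_rot: [0.001, 0.765, 0.644, -0.0]
wrist_force: [-1.7, -8.5, 5.7]
finger_gap: 0.135
gripper_force: 30.0
```

Down to floor level; ease back further until the lip takes the spring force.

```bash
python3 -m jog '{"twist":[[0,0,0],[0,0,0],[0,0,0],[0,0,0]],"linear":[[-0.7,0,0],[-1.5,0,0],[-1.5,0,0],[-1.5,0,0]],"jaw":[1,1,1,1]}' && python3 -m jog '{"twist":[[0,0,0],[0,0,0],[0,0,0],[0,0,0]],"linear":[[-0.7,0,0],[-1,0,0],[-1,0,0],[-1,0,0]],"jaw":[1,1,1,1]}'
```

```text
clock: 10.08
tcp_pos: [0.6216, 0.0724, 0.2059]
ee_rot: [0.001, 0.765, 0.644, -0.0]
wrist_force: [-1.9, -8.0, 6.1]
finger_gap: 0.14
gripper_force: 30.0
clock: 10.42
tcp_pos: [0.6214, 0.0716, 0.2059]
ee_rot: [0.001, 0.765, 0.644, -0.0]
wrist_force: [-0.3, -8.1, 5.1]
finger_gap: 0.135
gripper_force: 30.0
```

```bash
python3 -m jog '{"twist":[[0,0,0],[0,0,0],[0,0,0]],"linear":[[-1,0,0],[-1,0,0],[-1,0,0]],"jaw":[1,1,1]}'
python3 - <<'E'
from h import *
s=ctrl.sense();c=get_calibration('wrist');im=snapshot('wrist');sc=snapshot('scene')
import pickle;pickle.dump((s,c),open('w4.pkl','wb'));cv2.imwrite('pics/w4raw.png',im[:,:,::-1]);print(s['wrist_force'],s['torque'])
a=cv2.resize(im[0:240,240:400,::-1],None,fx=2.4,fy=2.4,interpolation=2)
b=cv2.resize(sc[165:235,320:410,::-1],None,fx=4.4,fy=4.4,interpolation=2)
o=np.zeros((576,790,3),np.uint8);o[:a.shape[0],:a.shape[1]]=a;o[:b.shape[0],390:390+b.shape[1]]=b;cv2.imwrite('pics/w4.png',o)
E
```

```text
clock: 10.67
tcp_pos: [0.6213, 0.0714, 0.2059]
ee_rot: [0.001, 0.765, 0.644, 0.0]
wrist_force: [0.1, -5.2, 5.5]
finger_gap: 0.138
gripper_force: 30.0
[ 0.14636951 -5.15781442  5.47928514] [-1.2446364  -0.13077812  0.00360738]
```

View pics/w4.png

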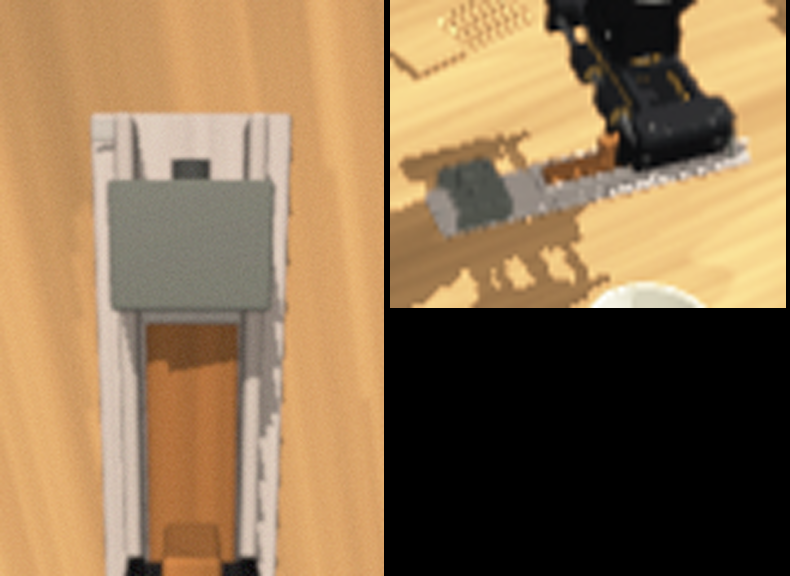

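The strip is inside the channel with its head on the follower. The force fell while the position held, so the lip is taking the load. Releasing.

```bash
python3 -m jog '{"twist":[[0,0,0],[0,0,0],[0,0,0],[0,0,0],[0,0,0],[0,0,0],[0,0,0],[0,0,0],[0,0,0],[0,0,0],[0,0,0],[0,0,0]],"linear":[[-0.5,0,0],[-0.5,0,0],[-0.5,0,0],[-0.5,0,0],[-0.5,0,0],[-0.5,0,-10],[-0.5,0,-40],[-30,0,-80],[-60,0,-110],[-90,0,-110],[-100,0,-110],[-100,0,-110]],"jaw":[0.8,0.7,0.6,0.6,0.6,0.6,0.6,0.6,0.6,0.6,0.6,0.6]}'
python3 - <<'E'
from h import *
s=ctrl.sense();c=get_calibration('wrist');im=snapshot('wrist')
import pickle;pickle.dump((s,c),open('w5.pkl','wb'))
print(s['tcp_pos'],R.from_quat(s['ee_rot'][[1,2,3,0]]).as_matrix().round(3))
cv2.imwrite('pics/w5.png',cv2.resize(im[0:300,220:420,::-1],None,fx=2,fy=2,interpolation=2))
E
```

```text
clock: 11.77
tcp_pos: [0.6037, -0.0305, 0.3167]
ee_rot: [0.001, 0.766, 0.643, -0.0]
wrist_force: [0.1, 0.4, -1.3]
finger_gap: 0.403
gripper_force: 0.0
[ 0.6036984  -0.03046136  0.31665705] [[ 0.174  0.985  0.002]
 [ 0.985 -0.174 -0.002]
 [-0.002  0.002 -1.   ]]
```

View pics/w5.png

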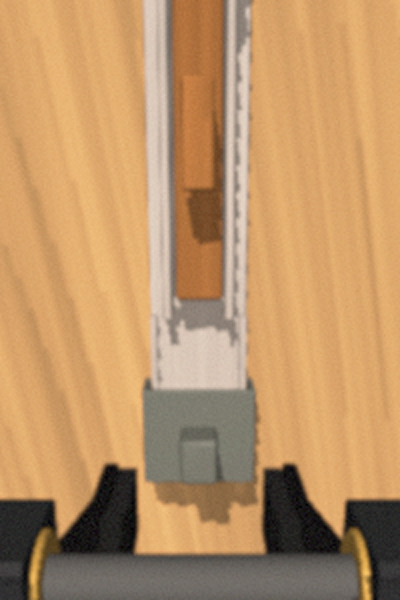

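The strip's tail is at row ~298, just inside the wall ends. The hood is at rows 390–482, with the knob top spanning (181–217, 440–482).

Run:
```python
from h import *
import pickle
s,c=pickle.load(open('w5.pkl','rb'))
M=R.from_quat(s['ee_rot'][[1,2,3,0]]).as_matrix()
def T(n,p,z): print(n,((ray('w',np.array(p)/2+[220,0],z,c)-s['tcp_pos'])@M*1000)[:,:2].round(1).tolist())
T('tail',[(177,298),(223,298)],.022);T('rib',[(183,77),(214,77),(183,187),(214,187)],.044);T('knob',[(181,440),(217,440),(181,482),(217,482)],.048)
T('hood',[(146,390),(253,390),(146,482),(253,482)],.028);T('wallend',[(155,318),(240,318)],.02)
```

```text
tail [[38.7, -9.8], [38.6, 9.9]]
rib [[121.7, -5.9], [121.6, 5.2], [83.8, -6.3], [83.8, 5.4]]
knob [[-16.3, -7.9], [-16.4, 7.0], [-35.4, -8.1], [-35.4, 7.1]]
hood [[-0.7, -23.7], [-0.8, 23.2], [-44.7, -24.8], [-44.8, 24.2]]
wallend [[29.7, -19.6], [29.6, 17.4]]
```

```bash
python3 -m jog '{"twist":[[0,0,0],[0,0,0],[0,0,0],[0,0,0],[0,0,0],[0,0,0],[0,0,0]],"linear":[[-26,-0.5,0],[-26,-0.5,10],[-26,-0.5,45],[-26,-0.5,80],[-26,-0.5,102],[-26,-0.5,102],[-26,-0.5,102]],"jaw":[0.6,0.6,0.6,0.6,0.6,0.6,0.6]}' && python3 -m jog '{"twist":[[0,0,0],[0,0,0],[0,0,0],[0,0,0],[0,0,0],[0,0,0]],"linear":[[0,0,0],[0,0,0],[0,0,0],[0,0,0],[0,0,0],[0,0,0]],"jaw":[1,1,1,1,1,1]}'
```

```text
clock: 12.4
tcp_pos: [0.5991, -0.0494, 0.2125]
ee_rot: [-0.001, 0.764, 0.646, -0.0]
wrist_force: [-0.0, 0.3, -0.5]
finger_gap: 0.396
gripper_force: 0.0
clock: 12.9
tcp_pos: [0.5996, -0.0514, 0.2132]
ee_rot: [0.0, 0.764, 0.645, 0.001]
wrist_force: [5.2, -0.5, -4.9]
finger_gap: 0.177
gripper_force: 30.0
```

```bash
python3 -m jog '{"twist":[[0,0,0],[0,0,0],[0,0,0],[0,0,0],[0,0,0],[0,0,0],[0,0,0],[0,0,0],[0,0,0]],"linear":[[6,0,0],[14,0,0],[22,0,0],[30,0,0],[38,0,0],[46,0,0],[50,0,0],[50,0,0],[50,0,0]],"jaw":[1,1,1,1,1,1,1,1,1]}' && python3 -m jog '{"twist":[[0,0,0],[0,0,0],[0,0,0],[0,0,0],[0,0,0],[0,0,0],[0,0,0],[0,0,0]],"linear":[[4,0,0],[8,0,0],[12,0,0],[16,0,0],[20,0,0],[23,0,0],[23,0,0],[23,0,0]],"jaw":[1,1,1,1,1,1,1,1]}'
```

```text
clock: 13.65
tcp_pos: [0.6082, -0.0018, 0.2132]
ee_rot: [0.0, 0.764, 0.645, 0.001]
wrist_force: [5.8, 0.9, -6.6]
finger_gap: 0.181
gripper_force: 30.0
clock: 14.32
tcp_pos: [0.612, 0.0204, 0.2132]
ee_rot: [0.001, 0.764, 0.645, 0.001]
wrist_force: [5.6, -0.5, -5.6]
finger_gap: 0.182
gripper_force: 30.0
```

```bash
python3 -m jog '{"twist":[[0,0,0],[0,0,0],[0,0,0],[0,0,0]],"linear":[[2,0,0],[4,0,0],[4,0,0],[4,0,0]],"jaw":[1,1,1,1]}' && python3 -m jog '{"twist":[[0,0,0],[0,0,0],[0,0,0],[0,0,0]],"linear":[[1,0,0],[2,0,0],[2,0,0],[2,0,0]],"jaw":[1,1,1,1]}'
```

```text
clock: 14.65
tcp_pos: [0.6126, 0.0228, 0.2132]
ee_rot: [0.001, 0.765, 0.644, -0.0]
wrist_force: [4.7, -4.9, -2.4]
finger_gap: 0.178
gripper_force: 30.0
clock: 14.98
tcp_pos: [0.6127, 0.0232, 0.2132]
ee_rot: [0.002, 0.765, 0.644, -0.001]
wrist_force: [2.4, -9.4, -1.4]
finger_gap: 0.178
gripper_force: 30.0
```

```bash
python3 -m jog '{"twist":[[0,0,0],[0,0,0],[0,0,0],[0,0,0]],"linear":[[1,0,0],[2,0,0],[2,0,0],[2,0,0]],"jaw":[1,1,1,1]}' && python3 -m jog '{"twist":[[0,0,0],[0,0,0],[0,0,0],[0,0,0],[0,0,0],[0,0,0],[0,0,0],[0,0,0],[0,0,0],[0,0,0],[0,0,0]],"linear":[[0,0,0],[0,0,0],[0,0,0],[0,0,0],[0,0,-10],[0,0,-40],[0,0,-80],[-40,0,-110],[-60,0,-110],[-60,0,-110],[-60,0,-110]],"jaw":[0.8,0.7,0.6,0.6,0.6,0.6,0.6,0.6,0.6,0.6,0.6]}'
python3 - <<'E'
from h import *
s=ctrl.sense();c=get_calibration('wrist');im=snapshot('wrist')
import pickle;pickle.dump((s,c),open('w6.pkl','wb'))
cv2.imwrite('pics/w6.png',cv2.resize(im[0:300,220:420,::-1],None,fx=2,fy=2,interpolation=2))
E
```

```text
clock: 15.32
tcp_pos: [0.6129, 0.0236, 0.2132]
ee_rot: [0.002, 0.766, 0.643, -0.002]
wrist_force: [0.7, -15.0, 1.3]
finger_gap: 0.178
gripper_force: 30.0
clock: 16.23
tcp_pos: [0.6025, -0.0326, 0.3246]
ee_rot: [0.001, 0.765, 0.644, 0.0]
wrist_force: [-0.0, 1.0, -0.6]
finger_gap: 0.401
gripper_force: 0.0
```

View pics/w6.png

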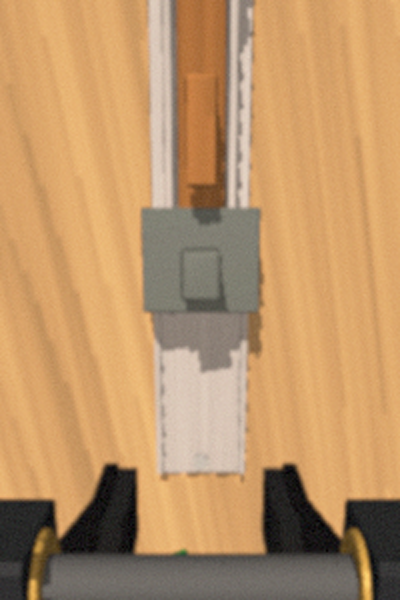

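The hood now covers the strip's tail (rows 208–312) and the rib is unmoved at rows 72–185. I'll check the hood's travel in world coordinates.

Run:
```python
from h import *
import pickle
def W(f,p,z):
    s,c=pickle.load(open(f,'rb'));return ray('w',np.array(p)/2+[220,0],z,c).mean(0)
u=np.array([.165,.986,0])
h0=W('w5.pkl',[(146,390),(253,390)],.028);h1=W('w6.pkl',[(143,208),(260,208)],.028)
k0=W('w5.pkl',[(181,440),(217,440),(181,482),(217,482)],.048);k1=W('w6.pkl',[(182,252),(219,252),(183,300),(219,300)],.048)
r0=W('w5.pkl',[(183,77),(214,77),(183,187),(214,187)],.044);r1=W('w6.pkl',[(186,73),(217,73),(186,185),(217,185)],.044)
e=W('w6.pkl',[(160,473),(244,473)],.004)
for n,a in dict(hood=h1-h0,knob=k1-k0,rib=r1-r0,hoodfront_from_base_end=h1-e,rib_e=r1-e).items(): print(n,(a@u*1000).round(1))
```

```text
hood 74.6
knob 74.0
rib -0.2
hoodfront_from_base_end 130.4
rib_e 159.1
```

Travel reads about 75–76 mm, against a hard stop. I'll confirm it is fully shut by pushing the knob from behind with closed fingers.

```bash
python3 -m jog '{"twist":[[0,0,0],[0,0,0],[0,0,0],[0,0,0],[0,0,0],[0,0,0],[0,0,0],[0,0,0]],"linear":[[0,0,0],[0,0,0],[0,0,30],[0,0,65],[0,0,100],[0,0,110],[0,0,110],[0,0,110]],"jaw":[1,1,1,1,1,1,1,1]}' && python3 -m jog '{"twist":[[0,0,0],[0,0,0],[0,0,0],[0,0,0],[0,0,0],[0,0,0],[0,0,0]],"linear":[[6,0,0],[12,0,0],[18,0,0],[24,0,0],[28,0,0],[28,0,0],[28,0,0]],"jaw":[1,1,1,1,1,1,1]}' && python3 -m jog '{"twist":[[0,0,0],[0,0,0],[0,0,0],[0,0,0]],"linear":[[1,0,0],[2,0,0],[3,0,0],[3,0,0]],"jaw":[1,1,1,1]}' && python3 -m jog '{"twist":[[0,0,0],[0,0,0],[0,0,0],[0,0,0]],"linear":[[1,0,0],[2,0,0],[3,0,0],[3,0,0]],"jaw":[1,1,1,1]}'
```

```text
clock: 16.95
tcp_pos: [0.6029, -0.0302, 0.2138]
ee_rot: [-0.0, 0.764, 0.645, 0.0]
wrist_force: [0.1, 0.8, -0.2]
finger_gap: 0.006
gripper_force: 0.0
clock: 17.53
tcp_pos: [0.6076, -0.0036, 0.2139]
ee_rot: [0.001, 0.764, 0.645, 0.0]
wrist_force: [-0.4, -4.2, 1.8]
finger_gap: 0.009
gripper_force: 1.6
clock: 17.87
tcp_pos: [0.6078, -0.003, 0.2138]
ee_rot: [0.001, 0.765, 0.644, -0.001]
wrist_force: [-3.2, -10.3, 7.6]
finger_gap: 0.003
gripper_force: 5.5
clock: 18.2
tcp_pos: [0.6081, -0.0023, 0.2138]
ee_rot: [0.002, 0.766, 0.643, -0.003]
wrist_force: [-6.3, -17.9, 10.4]
finger_gap: 0.004
gripper_force: 9.1
```

Hard stop at 18 N against about 2 N of friction, so the hood is fully shut. Retreating.

```bash
python3 -m jog '{"twist":[[0,0,0],[0,0,0],[0,0,0],[0,0,0],[0,0,0],[0,0,0],[0,0,0],[0,0,0]],"linear":[[-8,0,0],[-20,0,0],[-20,0,-30],[-20,0,-70],[-20,0,-110],[-20,0,-110],[-20,0,-110],[-20,0,-110]],"jaw":[1,1,1,1,1,1,1,1]}'
python3 - <<'E'
from h import *
im=snapshot('wrist');old=cv2.imread('pics/w6.png');s=ctrl.sense();print(s['tcp_pos'],s['wrist_force'],abs(s['qvel']).max())
print(ctrl.close_job())
E
```

```text
clock: 18.87
tcp_pos: [0.6047, -0.0171, 0.3229]
ee_rot: [-0.0, 0.764, 0.645, 0.0]
wrist_force: [0.2, 0.4, 0.1]
finger_gap: 0.004
gripper_force: 0.0
[ 0.60448735 -0.01718041  0.32207864] [-0.60335341 -0.18790147  0.31062785] 0.014056300538080777
the job is handed in; nothing more can be done
None
```

The full-length cedar strip is in the holder, flat behind the lip, with the hood pushed to its hard stop over the tail and the gripper clear; I handed the job in at about 19 s. The hood's measured travel came out at 75–76 mm rather than 78, so I judge it fully shut from it not moving under an 18 N push.

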